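Open a bayonet sensor housing and scan the label inside

TASK

Press the round cover of the sensor housing down, twist it about a quarter turn counter-clockwise (seen from above) to free it without forcing it, and set it right way up in the shallow tray, letting go of it. Then take the scanner from its cradle and hold it steady for about two seconds with its window aimed squarely at the middle of the label inside the housing, about 80 mm away, and lay the scanner back in its cradle the way it was. Leave the other things on the bench where they are.

Things in the scene. Friction and masses are not known exactly. Their poses are not given: they have to be found in the camera images.
- cover_grip (a point): Centre of the 50 mm (x) x 14 mm (y) x 20 mm high grip bar on the loose aluminium cover: grasp here. 40 mm above the cover's bottom edge, 10 mm above its flat top; z is its axis, up. Cover: upside-down cup 88 mm across, 30 mm high, 0.12 kg; two ears 12 mm wide, 7 mm thick stick out at its bottom edge to 55 mm from the axis, along its +y and -y. Locked, it has the housing's yaw.
- housing: Round aluminium sensor housing fixed to the bench, foot 136 mm across; origin at the centre of its underside, z up. Two claws 50 mm high stand at its edge on its +y and -y sides and run 57 degrees counter-clockwise from there; their lips, reaching in to 47.5 mm from the axis, hold down the cover's ears, with 3 mm of sideways play.
- housing_seat (a point): On the housing's axis, 36 mm above the bench: the cover's bottom edge when locked. The ears sit up in notches: the cover turns only while pressed down over 4.5 mm (8.5 mm at most, 6.5 is good) against a spring ring (4.4 N plus 0.3 N per mm). Keep it pressed while turning counter-clockwise seen from above; free between 65 and 140 degrees, it lifts straight up. It cannot turn clockwise.
- label: White square label, 30 mm, with a black square code, stuck on a module in the middle of the housing, hidden by the cover at first. Origin: centre of its face, on the housing's axis 41 mm above the bench. z is the face's normal: it leans 35 degrees from vertical towards the housing's -x side.
- tray: Shallow grey square tray fixed to the bench, 190 x 190 mm outside, walls 4 mm thick and 15 mm high, floor 5 mm thick or less; origin at the centre of its underside on the bench, z up.
- cradle: Black scanner cradle fixed to the bench: base plate 104 x 70 x 10 mm, origin at the centre of its underside, z up. Two saddles at x = -38 and +38 mm (14 mm long, 54 mm wide), floor 45 mm above the bench, cheeks up to 57 mm, 38 mm apart inside; 62 mm free for the fingers between the saddles. The scanner lies along the cradle's x, head at +x.
- scanner_center (a point): Centre of the loose scanner's bar-shaped handle; grasp it here. Grey bar 130 mm long (x, head at +x), 30 mm wide (y), 28 mm high (z), with a black head, 42 mm wide, at the front sloping forward and down to at most 14 mm below the bar's underside. In the cradle this point is 59 mm above the bench, within 5 mm of the cradle's middle. 0.17 kg, balanced within 15 mm of this point.
- scanner_window: Dark window at the lower end of the scanner's head, 22 x 34 mm. Origin: centre of the window, 85.2 mm ahead (+x) and 18.8 mm below the centre of the scanner's body. z is the viewing direction: forward and down, 35 degrees from straight down when the scanner is level.
- screwdriver: Screwdriver lying on the bench, 170 mm long, bystander.
- spool: Steel-coloured solder spool standing on the bench, 56 mm across, 40 mm high, bystander; origin at its underside.
- flask: Small white bottle with a black cap, 44 mm across, 90 mm high, bystander; origin at its underside.
There are look-alikes about, which are no part of the job. What is shaped like the part that bears cover_grip but pink is not meant.

How it is judged:
By the outcome, as a careful person would: the job done as asked, in the order asked, and still so for the second after the job is handed in, with the robot touching nothing.
It also fails if it takes over 69 s, if anything falls off the work surface, if the arm or the gripper's body presses on something with over 40 N, if the wrist force passes 120 N, or if a joint passes its speed limit or range.

ROBOT

A 6-joint arm with a two-finger parallel gripper is mounted at the origin on the work surface. World frame = base frame: x ahead of the robot, y to its left, z up, the work surface at z = 0. Lengths are in mm, angles in rad, forces in N, time in s.
With the tool pointing down it reaches from about 400 to 925 mm from the base axis. Payload 12.5 kg.
Tool frame: the origin (TCP) lies on the front face of the gripper's body, between the roots of the fingers; the fingertips stand 78 mm ahead of it and the grasp point (between the pads) lies 59 mm ahead of it (env.nose_length is the distance from the TCP to the fingertips, in mm); z points along the fingers, y is the line along which they close (so a half turn about z gives the same grasp; the last joint's range is limited). The gripper opens to 95 mm and grips with 3 to 60 N. Pads are 20 mm wide; open, the fingers measure 119 mm over their backs; the gripper's body (75 mm by 180 mm) begins 59 mm behind the grasp point.
Start: joints at [1.023, 0.491, 1.559, -0, 1.092, -0.106], TCP at [267.212, 565.009, 292.261] pointing down, gripper open.
Joint ranges: [-3.1, 3.1], [-0.84, 2.19], [0.05, 2.79], [-1.13, 4.28], [0.06, 2.93], [-2.69, 2.69]. Speed limits (rad/s): [2.22, 2.22, 2.79, 3.14, 3.14, 3.14].

INTERFACE

Orientations are given as [roll, pitch, yaw] about the fixed x, y, z axes, in that order (R = Rz(yaw) Ry(pitch) Rx(roll)).
In Python, from cell import env gives the robot as it stands.
- The arm moves only by the tool jog_arm, never from a script. Its argument "motion" is a list of rows, each a list of 7 numbers: the turn, a rotation vector about the tool's x, y, z in degrees, then the shift along the tool's x, y, z in mm, then the finger opening in mm, from 0 to 95.1. In form: [[wx, wy, wz, x, y, z, hand], ...]. A call has 1 to 10 rows; each row shifts and turns the commanded pose from where the row before left it, along the tool's axes as they then stand; what a row does not reach is not made up. A row lasts 1/8 s, in which the tool goes at most 62.5 mm and 10.7 degrees, less where a joint would pass 70% of its speed; a pose out of reach is approached as far as the arm can. A call is refused whole if a number of a shift passes 62.5 or a number of a turn 10.7, either way. A call with a gripper value outside its range is refused whole. The fingers move at their own pace and stop on an object; the grip force is fixed at half the most. Time passes only in rows, so rows that do not move let the fingers close. It gives the time, the measured TCP pose, the force, the opening and the grip force at its end, in the units of the state.
- env.state(): the state, without advancing time (a new reading comes with each control period).
- env.read_camera(name): name is "side" or "top"; returns a dict with "color" (420x560x3 uint8, red, green, blue), "z_map" (420x560 float32, mm along the optical axis (not along the pixel's ray), 0 where there is no reading), "camera_matrix" (3x3 intrinsics, pixels), "world_to_cam" (4x4, takes a point from world to camera coordinates). Camera axes: x right, y up, looking along -z (the intrinsics and any distortion apply to the point x, -y, -z); pixel columns grow to the right and rows downward; lengths in mm; the calibration is good to about 2 mm. A picture is of the moment at which its call begins.
- env.job_done(): hands the job in; it is judged then, once.
Trained networks look in the newest picture that a camera, given by its name, has taken for a name from the list of things; names that differ only in an ending like _2 or _b are one class to them, and where a whole thing is asked for, a point or a joint stands for the part that bears it (a point fixed in the world has none). Each returns a list of dicts, best first, with "score" (0 to 1); they miss things now and then, are a little off and sometimes report something else, mostly with a low value. They report only what shows in the picture. A call takes as long as a camera call. They do not tell look-alikes from the thing itself.
- env.recognise(camera, thing): "location" ([column, row] in pixels, amid what is visible of it).
The state is a dict: "t": time; "joints": joint angles; "qvel": joint speeds; "tau": joint torques, N m; "eef_pos": TCP position; "tcp_rot": TCP orientation; "ft_force": force on the tool from outside, world axes, zero at the start; "moment": the same for the moment, N m; "opening": opening from 0.0 (shut) to 1.0 (fully open); "grip_force": force on a finger pad.
Only numpy, scipy, OpenCV 4.12 (cv2) and the standard library are available. Lean on these libraries where they do the work, as an engineer would, in place of code of your own. Each camera call takes 0.05 s, during which the arm holds its last target. There are 200 camera calls.

## Working session

There is one attempt and no reset: what is moved stays moved. The work goes in short steps, Python scripts to look and compute and a tool call to move; the robot and the scene stay as the last step left them, time stands still between calls to the robot, and variables do not carry over. Pictures are saved under pics/ and viewed, at most 10 in all, crops included, and the job is handed in when it is done.

Besides the shell and the picture viewer there is one more tool, called after ">>>" as name(argument=value, ...), one argument or row to a line, values as JSON. jog_arm: Moves the arm, as the interface text tells. Its arguments: {"type":"object","properties":{"motion":{"type":"array"}},"required":["motion"]}

```bash
ls; mkdir -p pics; cat > h.py <<'E'
import numpy as np, cv2
from cell import env
def cam(n):
    d=env.read_camera(n); return d
def pts(d):
    z=d["z_map"].astype(float);K=d["camera_matrix"];h,w=z.shape
    u,v=np.meshgrid(np.arange(w),np.arange(h))
    P=np.stack([(u-K[0,2])/K[0,0]*z,-(v-K[1,2])/K[1,1]*z,-z,np.ones_like(z)],-1)
    W=P@np.linalg.inv(d["world_to_cam"]).T
    W=W[...,:3]; W[z==0]=np.nan
    return W
E
python3 - <<'E'
from h import *
s=env.state();print(s)
for n in("top","side"):
    d=cam(n);W=pts(d)
    np.savez(f"{n}0.npz",W=W,c=d["color"],K=d["camera_matrix"],T=d["world_to_cam"])
    cv2.imwrite(f"pics/{n}0.png",d["color"][...,::-1])
    for t in["cover_grip","housing","tray","cradle","scanner_center","scanner_window","screwdriver","spool","flask"]:
        print(n,t,[(r["location"],round(r["score"],2),np.round(W[int(r["location"][1]),int(r["location"][0])])) for r in env.recognise(n,t)])
E
```

```text
pics
{'t': 0.0, 'joints': array([ 1.02338577e+00,  4.91576905e-01,  1.55946701e+00, -1.43364398e-05,
        1.09169655e+00, -1.05587230e-01]), 'qvel': array([-0.00143152,  0.00182427, -0.0009539 , -0.00048174,  0.00085496,
       -0.00127261]), 'tau': array([-2.45457377e-03, -6.12645364e+01, -2.58175778e+01,  6.91493042e-02,
        4.84142359e-02, -1.17011668e-04]), 'eef_pos': array([267.13181582, 564.85536484, 291.64487671]), 'tcp_rot': array([-3.14044989e+00, -1.08325343e-04,  2.69977588e+00]), 'ft_force': array([ 0.54030312,  0.90639468, -0.22633218]), 'moment': array([-0.01071261,  0.03982774,  0.02192546]), 'grip_force': 0.0, 'opening': 0.9967158278862853}
top cover_grip [([201.3, 221.7], 0.88, array([562., 102.,  28.])), ([265.9, 195.4], 0.87, array([617., -52.,  86.])), ([239.7, 137.2], 0.87, array([772.,  15.,  34.])), ([442.0, 236.9], 0.83, array([ 532., -479.,   34.]))]
top housing [([270.0, 214.4], 0.67, array([578., -64.,  54.]))]
top tray [([358.0, 243.3], 0.68, array([ 515., -282.,    3.]))]
top cradle [([131.9, 240.7], 0.71, array([516., 273.,   9.]))]
top scanner_ce
[... 389 characters left out ...]
_grip [([356.3, 191.0], 0.82, array([775., -12.,  44.])), ([261.1, 164.4], 0.76, array([563., 107.,  37.])), ([290.3, 208.1], 0.57, array([614., -68.,  69.])), ([239.1, 124.1], 0.33, array([516., 292.,   9.]))]
side housing [([292.0, 227.8], 0.95, array([ 614., -110.,   55.]))]
side tray [([251.7, 316.2], 0.85, array([ 511., -289.,    5.]))]
side cradle [([235.2, 124.8], 0.91, array([506., 289.,  12.]))]
side scanner_center [([252.2, 108.2], 0.62, array([554., 270.,  78.]))]
side scanner_window []
side screwdriver [([225.9, 201.7], 0.56, array([470.,   5.,  26.]))]
side spool [([327.2, 143.6], 0.81, array([734., 158.,  41.]))]
side flask [([349.6, 239.8], 0.58, array([ 729., -163.,   66.]))]
```

View pics/top0.png

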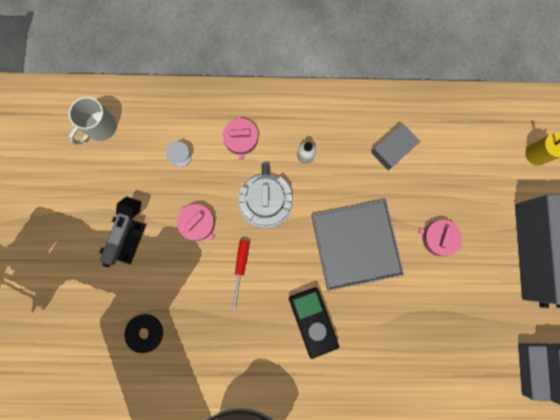

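View pics/side0.png

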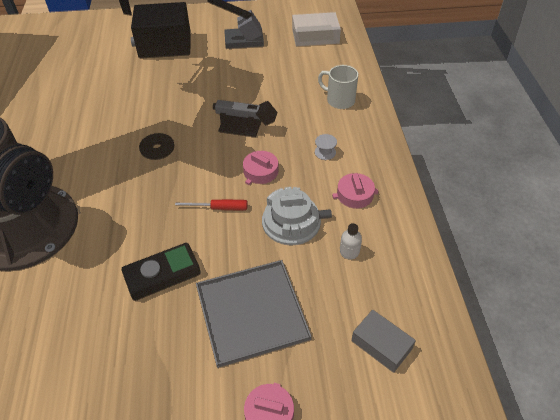

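```bash
python3 - <<'E'
import cv2,numpy as np
a=np.load("top0.npz")["c"][165:260,215:325,::-1]
b=np.load("side0.npz")["c"][170:265,235:345,::-1]
cv2.imwrite("pics/crop0.png",cv2.resize(np.hstack([a,b]),(792,342),interpolation=cv2.INTER_CUBIC))
E
```

```text
(no output)
```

View pics/crop0.png

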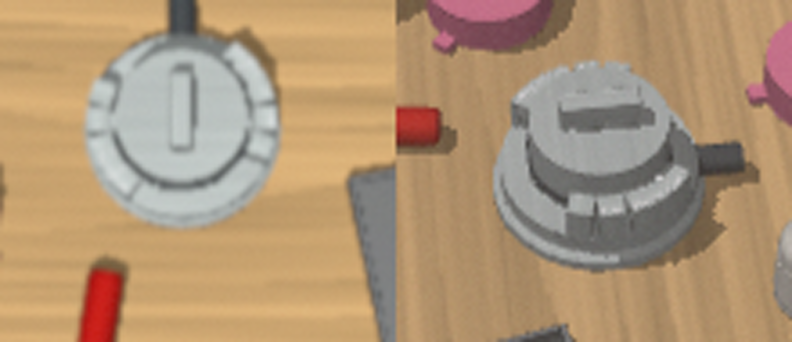

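The silver cover at top (266,195) / side (290,208) is the one meant. It sits on the housing with its bar at z 86 mm. The pink ones at top (201,222), (240,137) and (442,237) are look-alikes. The scanner is at top (120,235), with its head towards the upper right, and the tray is at (358,243). Next I measure the geometry.

```bash
python3 - <<'E'
import numpy as np,cv2
for n in("top","side"):
    f=np.load(n+"0.npz");W=f["W"];c=f["c"].astype(int)
    X,Y,Z=W[...,0],W[...,1],W[...,2]
    def rect(m,l):
        p=W[m]; 
        if len(p)<4: print(n,l,"few");return
        r=cv2.minAreaRect(p[:,:2].astype(np.float32)); print(n,l,len(p),"mean",p.mean(0).round(1),"rect",np.round(r[0],1),np.round(r[1],1),round(r[2],1),"z",np.percentile(p[:,2],[5,50,95]).round(1))
    near=lambda x,y,r:np.hypot(X-x,Y-y)<r
    rect(near(610,-60,60)&(Z>80),"bar")
    m=near(610,-60,80)&(Z>62)&(Z<72);rect(m,"covertop")
    rect(near(610,-60,60)&(Z>42)&(Z<56),"claws")
    m=near(610,-60,100)&(Z>5)&(Z<56);rect(m,"foot")
    # tray
    gray=(c.max(-1)-c.min(-1)<25)
    rect(near(515,-282,150)&gray&(Z>8)&(Z<22)&(abs(X-515)<125),"traywall")
    rect(near(515,-282,140)&gray&(Z>1)&(Z<22),"trayall")
    rect(near(530,275,110)&(Z>66)&(Z<80),"scanbar")
    rect(near(530,275,110)&(Z>5)&(Z<14)&(c.max(-1)<60),"cradlebase")
    m=near(530,275,120)&(Z>30);rect(m,"scanall")
    rect(near(550,280,110)&(Z>48)&(Z<60),"cheeks")
    q=W[near(530,275,110)&(Z>66)&(Z<78)];mu=q.mean(0);e=np.linalg.eigh(np.cov(q[:,:2].T))[1][:,1];print("scan axis deg",np.degrees(np.arctan2(e[1],e[0])),mu)
f=np.load("top0.npz");c=f["c"];s=np.load("side0.npz")["c"]
a=cv2.resize(c[180:280,85:165,::-1],(480,600),interpolation=cv2.INTER_CUBIC)
b=cv2.resize(s[85:145,205:285,::-1],(320,240),interpolation=cv2.INTER_CUBIC)
o=np.zeros((600,800,3),np.uint8);o[:,:480]=a;o[:240,480:]=b;cv2.imwrite("pics/crop1.png",o)
E
```

```text
top bar 128 mean [618.3 -51.4  85.7] rect [618.7 -51.3] [49.8 11.6] 1.0 z [83.3 85.7 88.2]
top covertop 932 mean [618.2 -52.2  65.9] rect [618.9 -52.1] [86.6 84.6] 0.6 z [63.3 65.9 68.7]
top claws 319 mean [614.6 -70.5  49.3] rect [614.9 -57.5] [ 76. 118.] 18.9 z [44.8 49.5 52.9]
top foot 1320 mean [611.6 -53.9  32.1] rect [626.7 -66. ] [157.1 164.2] 87.1 z [ 8.1 27.2 51.7]
top traywall 511 mean [ 509.7 -272.3   13.4] rect [ 512.5 -277. ] [188.7 188.8] 11.9 z [ 8.5 13.8 17.7]
top trayall 5585 mean [ 511.7 -278.7    4.9] rect [ 512.5 -277. ] [188.7 188.8] 11.9 z [ 1.6  4.2 13.5]
top scanbar 880 mean [528.9 283.9  72.6] rect [530.2 288.5] [ 43.1 160. ] 68.9 z [67.8 72.6 77.4]
top cradlebase 472 mean [511.9 271.5   9.7] rect [513.1 273.4] [ 36.4 103.1] 72.9 z [ 6.6  9.7 12.6]
top scanall 1384 mean [535.  279.2  68.5] rect [549.  268.4] [119.2 188. ] 36.4 z [50.3 71.6 81.9]
top cheeks 237 mean [534.7 274.8  55.3] rect [533.6 284.7] [ 54.7 166. ] 72.7 z [50.1 55.6 59.2]
scan axis deg 161.49103136475276 [526.96412656 284.61818535  72.32920053]
side bar 154 mean [618.5 -54.3  86. ] rect [61
[... 321 characters left out ...]
 [ 6.4 27.8 52.7]
side traywall 1328 mean [ 515.9 -282.1   12.7] rect [ 510.2 -265.8] [189.9 216.7] 11.9 z [ 8.1 13.1 18.1]
side trayall 8024 mean [ 512.7 -280.9    6.2] rect [ 514.  -277.3] [192.6 192.8] 11.9 z [ 2.4  5.4 15.2]
side scanbar 538 mean [530.7 279.9  73.1] rect [531.6 287.3] [ 48.1 161.6] 69.7 z [66.9 73.6 78.1]
side cradlebase 419 mean [517.4 279.1  10.7] rect [518.1 285.5] [ 71.5 102.7] 71.9 z [ 7.2 10.8 13.6]
side scanall 1087 mean [536.3 273.2  65.4] rect [548.2 268.3] [118.4 185.3] 36.9 z [40.4 68.9 82.2]
side cheeks 235 mean [535.9 267.2  55. ] rect [530.9 270.5] [ 41.8 167.2] 80.9 z [48.9 55.6 59.4]
scan axis deg 160.2926795681696 [528.58929239 280.51182112  72.79456268]
```

View pics/crop1.png

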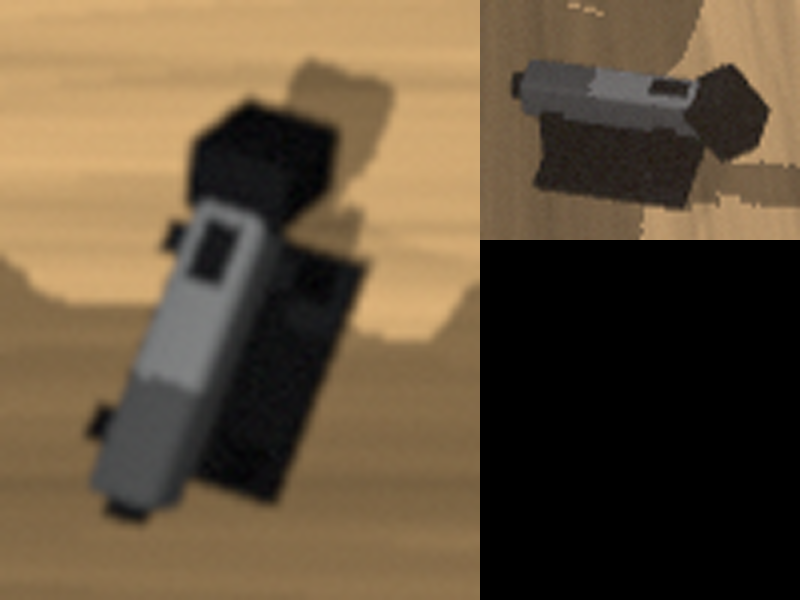

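The scanner points towards +x and slightly −y (yaw about −18°) in its cradle, which sits near (518,285). Now I turn the tool to yaw 0.

>>> jog_arm(
  motion=[
    [0,0,10.3,0,0,0,60],
    [0,0,10.3,0,0,0,60],
    [0,0,10.3,0,0,0,60],
    [0,0,10.3,0,0,0,60],
    [0,0,10.3,0,0,0,60],
    [0,0,10.3,0,0,0,60],
    [0,0,10.3,0,0,0,60],
    [0,0,10.3,0,0,0,60],
    [0,0,10.3,0,0,0,60],
    [0,0,10.3,0,0,0,60],
  ],
)

```text
t: 2.25
eef_pos: [267.2, 565.0, 292.3]
tcp_rot: [3.142, -0.0, 0.896]
ft_force: [0.8, 0.4, -0.1]
opening: 0.632
grip_force: 0.0
```

>>> jog_arm(
  motion=[
    [0,0,10.3,0,0,0,60],
    [0,0,10.3,0,0,0,60],
    [0,0,10.3,0,0,0,60],
    [0,0,10.3,0,0,0,60],
    [0,0,10.4,0,0,0,60],
    [0,0,0,0,0,0,60],
  ],
)

```text
t: 3.0
eef_pos: [267.2, 565.0, 292.3]
tcp_rot: [-3.142, -0.0, 0.003]
ft_force: [0.0, 0.4, 0.3]
opening: 0.632
grip_force: 0.0
```

>>> jog_arm(
  motion=[
    [0,0,0,29.3,51.4,6,60],
    [0,0,0,29.3,51.4,6,60],
    [0,0,0,29.3,51.4,6,60],
    [0,0,0,29.3,51.4,6,60],
    [0,0,0,29.3,51.4,6,60],
    [0,0,0,29.3,51.4,6,60],
    [0,0,0,29.3,51.4,6,60],
    [0,0,0,29.3,51.4,6,60],
    [0,0,0,29.3,51.4,6,60],
    [0,0,0,29.3,51.4,6,60],
  ],
)

```text
t: 4.25
eef_pos: [561.8, 49.6, 232.2]
tcp_rot: [-3.141, -0.001, 0.007]
ft_force: [0.4, 0.5, 0.8]
opening: 0.63
grip_force: 0.0
```

>>> jog_arm(
  motion=[
    [0,0,0,29.1,51.6,16,50],
    [0,0,0,29.2,51.7,16,50],
    [0,0,0,0,0,0,50],
    [0,0,0,0,0,0,50],
  ],
)

```text
t: 4.75
eef_pos: [619.1, -51.6, 200.1]
tcp_rot: [-3.141, 0.001, 0.004]
ft_force: [-0.1, -0.1, -0.3]
opening: 0.528
grip_force: 0.0
```

>>> jog_arm(
  motion=[
    [0,0,0,-0.5,0.6,27,50],
    [0,0,0,0,0,20,50],
    [0,0,0,0,0,6,50],
    [0,0,0,0,0,0,14],
    [0,0,0,0,0,0,10],
    [0,0,0,0,0,0,10],
    [0,0,0,0,0,0,10],
    [0,0,0,0,0,0,10],
    [0,0,0,0,0,0,10],
  ],
)

```text
t: 5.88
eef_pos: [619.0, -52.4, 147.5]
tcp_rot: [-3.142, -0.0, 0.001]
ft_force: [0.0, 0.1, 3.4]
opening: 0.143
grip_force: 30.0
```

>>> jog_arm(
  motion=[
    [0,0,0,0,0,3,10],
    [0,0,0,0,0,3,10],
    [0,0,0,0,0,0.5,10],
    [0,0,0,0,0,0,10],
  ],
)

```text
t: 6.38
eef_pos: [619.1, -52.4, 140.8]
tcp_rot: [-3.142, -0.0, 0.001]
ft_force: [-0.2, -0.1, 4.2]
opening: 0.145
grip_force: 30.0
```

>>> jog_arm(
  motion=[
    [0,0,-3,0,0,0,10],
    [0,0,-4,0,0,0,10],
    [0,0,-4,0,0,0,10],
    [0,0,-4,0,0,0,10],
    [0,0,0,0,0,0,10],
  ],
)

```text
t: 7.0
eef_pos: [619.1, -52.4, 140.9]
tcp_rot: [3.141, -0.0, 0.263]
ft_force: [-0.1, -0.2, 4.8]
opening: 0.144
grip_force: 30.0
```

```bash
python3 - <<'E'
from h import *
s=env.state();print(s["ft_force"],s["moment"],s["eef_pos"],s["tcp_rot"])
for n in("top","side"):
    d=cam(n);W=pts(d);X,Y,Z=W[...,0],W[...,1],W[...,2]
    m=(np.hypot(X-618.5,Y+52)<44)&(Z>52)&(Z<69);p=W[m];print(n,m.sum(),np.percentile(p[:,2],[10,50,90]) if len(p) else 0)
E
```

```text
[-0.1208851  -0.23412249  4.75437764] [-0.04231601  0.1138664   0.04741377] [619.09612925 -52.39248086 140.89205039] [ 3.14143878e+00 -4.71891435e-04  2.62839295e-01]
top 0 0
side 501 [57.60127784 60.48887432 62.82194622]
```

>>> jog_arm(
  motion=[
    [0,0,-7.5,0,0,0,10],
    [0,0,-7.5,0,0,0,10],
    [0,0,-7.5,0,0,0,10],
    [0,0,-7.5,0,0,0,10],
    [0,0,0,0,0,0,10],
  ],
)

```text
t: 7.72
eef_pos: [619.0, -52.4, 140.8]
tcp_rot: [3.142, -0.0, 0.785]
ft_force: [0.0, 0.3, 5.0]
opening: 0.146
grip_force: 29.9
```

>>> jog_arm(
  motion=[
    [0,0,-7.5,0,0,0,10],
    [0,0,-7.5,0,0,0,10],
    [0,0,-7.5,0,0,0,10],
    [0,0,-7.5,0,0,0,10],
    [0,0,-7.5,0,0,0,10],
    [0,0,-7.5,0,0,0,10],
    [0,0,0,0,0,0,10],
  ],
)

```text
t: 8.6
eef_pos: [619.0, -52.3, 140.8]
tcp_rot: [3.142, 0.0, 1.569]
ft_force: [0.3, 0.8, 4.8]
opening: 0.146
grip_force: 29.9
```

>>> jog_arm(
  motion=[
    [0,0,0,0,0,-5,10],
    [0,0,0,0,0,-10,10],
    [0,0,0,0,0,-10,10],
  ],
)

```text
t: 8.98
eef_pos: [618.7, -52.3, 166.1]
tcp_rot: [-3.141, -0.0, 1.571]
ft_force: [-0.2, -0.2, -1.0]
opening: 0.151
grip_force: 30.0
```

>>> jog_arm(
  motion=[
    [0,0,0,0,0,-30,10],
    [0,0,0,0,0,-30,10],
    [0,0,0,-40,-19,0,10],
    [0,0,0,-50,-23,0,10],
    [0,0,0,-50,-23,0,10],
    [0,0,0,-50,-23,0,10],
    [0,0,0,-35,-17.7,0,10],
    [0,0,0,0,0,0,10],
    [0,0,0,0,0,30,10],
    [0,0,0,0,0,30,10],
  ],
)

```text
t: 10.22
eef_pos: [513.9, -276.8, 165.5]
tcp_rot: [3.141, 0.0, 1.572]
ft_force: [0.5, -0.4, -1.2]
opening: 0.149
grip_force: 30.0
```

>>> jog_arm(
  motion=[
    [0,0,0,0,0,20,10],
    [0,0,0,0,0,15,10],
    [0,0,0,0,0,8,10],
    [0,0,0,0,0,3,10],
    [0,0,0,0,0,0,10],
  ],
)

```text
t: 10.85
eef_pos: [513.8, -277.5, 120.1]
tcp_rot: [3.141, 0.0, 1.572]
ft_force: [-0.8, -1.8, -0.4]
opening: 0.147
grip_force: 30.0
```

```bash
python3 - <<'E'
from h import *
s=env.state();print(s["ft_force"],s["eef_pos"])
for n in("top","side"):
    d=cam(n);W=pts(d);c=d["color"].astype(int)
    np.savez(f"{n}1.npz",W=W,c=d["color"],K=d["camera_matrix"],T=d["world_to_cam"])
    cv2.imwrite(f"pics/{n}1.png",cv2.resize(d["color"][...,::-1],(800,600)))
    X,Y,Z=W[...,0],W[...,1],W[...,2]
    # label: whitest near housing axis
    g=c.min(-1); m=(np.hypot(X-618.5,Y+52.3)<25)&(Z>25)
    p=W[m];A=np.c_[p[:,:2]-[618.5,-52.3],np.ones(len(p))]
    k=np.linalg.lstsq(A,p[:,2],rcond=None)[0];print(n,m.sum(),"plane",k, "normal tilt",np.degrees(np.arctan(np.hypot(k[0],k[1]))),"dir",np.degrees(np.arctan2(-k[1],-k[0])))
    print([(r["location"],round(r["score"],2),W[int(r["location"][1]),int(r["location"][0])].round(1)) for r in env.recognise(n,"label")])
t=np.load("top1.npz");s=np.load("side1.npz")
def px(f,p):
    q=f["T"]@np.r_[p,1];return int(f["K"][0,2]+f["K"][0,0]*q[0]/-q[2]),int(f["K"][1,2]+f["K"][1,1]*q[1]/q[2])
o=[]
for f in(t,s):
    u,v=px(f,[618,-52,40]);print(u,v);o.append(cv2.resize(f["c"][v-35:v+35,u-45:u+45,::-1],(400,311),interpolation=cv2.INTER_CUBIC))
cv2.imwrite("pics/lab.png",np.hstack(o))
E
```

```text
[-0.83463768 -1.78696595 -0.36193639] [ 513.75248082 -277.52322346  120.05051458]
top 286 plane [4.17457562e-01 2.57691559e-02 3.73698027e+01] normal tilt 22.697225009462695 dir -176.4676820936762
[([266.4, 196.2], 0.65, array([622.6, -54. ,  43.8])), ([344.5, 234.6], 0.26, array([ 534.1, -242.2,   35.6]))]
side 317 plane [ 0.29439446  0.17056225 38.11061591] normal tilt 18.79008058220322 dir -149.91343989862668
[([293.0, 211.4], 0.45, array([622.7, -56.4,  44. ]))]
265 198
290 210
```

View pics/lab.png

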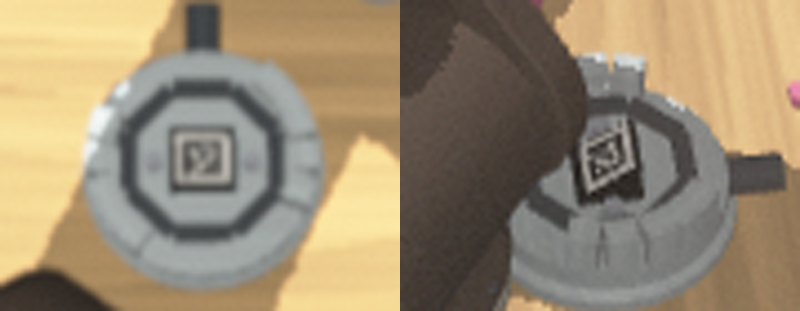

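The label leans towards world −x, so the housing yaw is about 0. Next I finish setting the cover down.

>>> jog_arm(
  motion=[
    [0,0,0,0,0,2,10],
    [0,0,0,0,0,1,10],
    [0,0,0,0,0,0,10],
  ],
)

```text
t: 11.42
eef_pos: [513.6, -277.5, 116.6]
tcp_rot: [-3.141, -0.0, 1.572]
ft_force: [0.3, 0.1, -0.9]
opening: 0.148
grip_force: 30.0
```

>>> jog_arm(
  motion=[
    [0,0,0,0,0,1,10],
    [0,0,0,0,0,0.5,10],
    [0,0,0,0,0,0,10],
  ],
)

```text
t: 11.8
eef_pos: [513.6, -277.5, 115.6]
tcp_rot: [3.141, 0.0, 1.572]
ft_force: [-1.3, 0.6, 5.7]
opening: 0.144
grip_force: 30.0
```

>>> jog_arm(
  motion=[
    [0,0,0,0,0,-0.5,10],
    [0,0,0,0,0,0,30],
    [0,0,0,0,0,0,40],
    [0,0,0,0,0,0,50],
    [0,0,0,0,0,-25,50],
    [0,0,0,0,0,-45,50],
    [0,0,0,0,0,-50,60],
    [0,0,0,0,0,0,60],
  ],
)

```text
t: 12.8
eef_pos: [514.4, -278.0, 239.2]
tcp_rot: [3.136, 0.004, 1.572]
ft_force: [1.2, 0.4, -0.6]
opening: 0.622
grip_force: 0.0
```

```bash
python3 - <<'E'
from h import *
print(env.state()["eef_pos"])
def pca(p):
    e=np.linalg.eigh(np.cov(p[:,:2].T))[1][:,1];return (np.degrees(np.arctan2(e[1],e[0]))+90)%180-90
d=cam("top");np.savez("top2.npz",W=pts(d),c=d["color"],K=d["camera_matrix"],T=d["world_to_cam"])
d2=cam("side");np.savez("side2.npz",W=pts(d2),c=d2["color"],K=d2["camera_matrix"],T=d2["world_to_cam"])
cv2.imwrite("pics/tray.png",cv2.resize(d2["color"][:,:,::-1],(800,600)))
for k in("top0","side0"):
    f=np.load(k+".npz");W=f["W"];c=f["c"].astype(int);X,Y,Z=np.moveaxis(W,-1,0)
    p=W[(np.hypot(X-618.5,Y+52)<35)&(Z>78)];print(k,"bar yaw",pca(p),p.mean(0))
    p=W[(np.hypot(X-518,Y-285)<90)&(Z>64)&(Z<79)&(c.min(-1)>70)];print(k,"scanner grey",len(p),pca(p),cv2.minAreaRect(p[:,:2].astype(np.float32)),p.mean(0))
    # bar cross-section: in scanner frame
    a=np.radians(-18.5);u=np.array([np.cos(a),np.sin(a)]);v=np.array([-u[1],u[0]])
    p=W[(np.hypot(X-518,Y-285)<120)&(Z>69)&(Z<78)]
    q=(p[:,:2]-[518,285]);s,t=q@u,q@v
    for lo in range(-70,70,20):
        m=(s>lo)&(s<lo+20)
        if m.sum()>5: print("  s",lo,m.sum(),"t range",np.percentile(t[m],[3,50,97]).round(1))
    print("  s range grey", np.percentile(((W[(np.hypot(X-518,Y-285)<120)&(Z>64)&(Z<79)&(c.min(-1)>70)])[:,:2]-[518,285])@u,[1,99]))
for k in("top1","top2","side2"):
    f=np.load(k+".npz");W=f["W"];X,Y,Z=np.moveaxis(W,-1,0)
    p=W[(abs(X-618.5)<11)&(abs(Y+52.3)<11)];A=np.c_[p[:,:2]-[618.5,-52.3],np.ones(len(p))]
    from scipy.optimize import least_squares
    r=least_squares(lambda z:A@z-p[:,2],[.7,0,41],loss="soft_l1");print(k,len(p),r.x)
    p=W[(np.hypot(X-513.6,Y+277.5)<35)&(Z>40)];print("cover bar",len(p),p.mean(0) if len(p) else 0)
    p=W[(np.hypot(X-513.6,Y+277.5)<42)&(Z>25)&(Z<41)];print("cover top",len(p),np.percentile(p[:,2],[10,50,90]) if len(p) else 0)
    g=f["c"].min(-1)
    m=(np.hypot(X-618.5,Y+52.3)<22)
    vs,us=np.where(m);print("lab px",us.min(),us.max(),vs.min(),vs.max())
E
```

```text
[ 514.39856599 -278.0237316   239.22846631]
top0 bar yaw 0.9372252103142955 [618.32633666 -51.39283864  85.69157777]
top0 scanner grey 551 -18.125749666986167 ((531.234375, 285.87109375), (33.8337516784668, 147.35302734375), 76.04991912841797) [514.04787891 290.07999599  72.3236272 ]
  s -70 64 t range [-8.9  2.6 15.6]
  s -50 115 t range [-10.2   2.7  16.8]
  s -30 111 t range [-9.9  2.8 16.4]
  s -10 105 t range [-9.2  4.1 16.9]
  s 10 111 t range [-9.6  3.4 17.6]
  s 30 105 t range [-9.3  3.4 17.7]
  s 50 101 t range [-16.2   3.4  24.5]
  s range grey [-60.43070249  53.32592526]
side0 bar yaw 0.07152376078988709 [618.36295614 -54.50879024  85.65088415]
side0 scanner grey 269 -17.143884314835418 ((515.5342407226562, 289.20037841796875), (35.899574279785156, 114.1252212524414), 74.11479187011719) [517.23568357 284.67041524  73.23445588]
  s -70 40 t range [-13.    1.4  14.8]
  s -50 61 t range [-12.    0.4  16.2]
  s -30 59 t range [-12.8  -0.   16.9]
  s -10 65 t range [-12.   -1.4  16.5]
  s 10 57 t range [-10.5  -0.1  15.9]
  s 30 62 t range [-12.1   0.5  20.2]
  s 50 41 t range [-16.7  -7.   18.8]
  s range grey [-58.37318637  51.48886478]
top1 92 [ 0.76454121  0.08333094 40.14465508]
cover bar 916 [ 518.95009383 -280.47670547  362.54039985]
cover top 21 [34.56100753 37.32100901 39.52353793]
lab px 257 274 190 207
top2 94 [ 0.7236      0.08100122 40.32584026]
cover bar 1995 [ 512.23346547 -276.54986224  471.51337027]
cover top 225 [30.93006879 33.7449598  36.07727945]
lab px 257 274 190 207
side2 7 [ 0.79917401 -0.30697759 44.83530807]
cover bar 2747 [ 516.58979247 -288.24606566  367.89950061]
cover top 1032 [32.94947926 35.05364343 37.28003067]
lab px 285 300 202 217
```

View pics/tray.png

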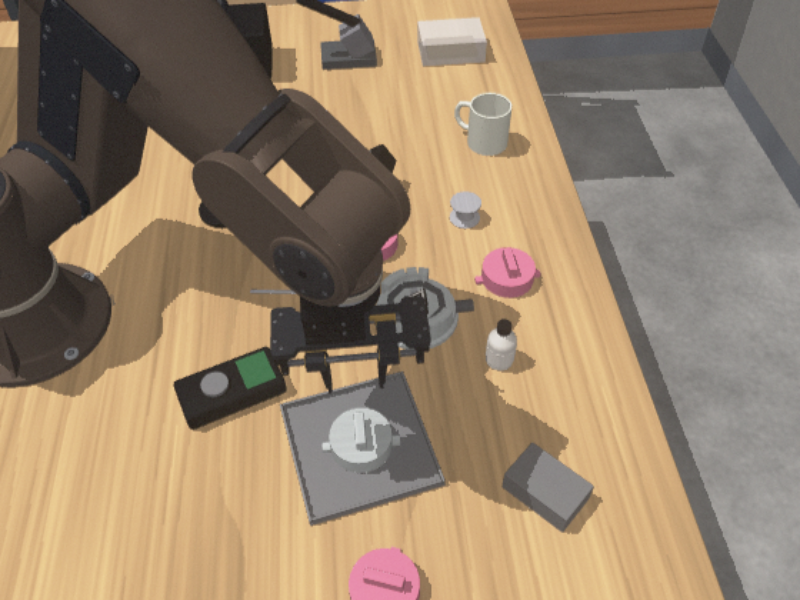

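The cover sits flat and right way up in the tray at (362,440), released. Next I move to the scanner.

>>> jog_arm(
  motion=[
    [0,0,0,56.5,0.7,0,60],
    [0,0,0,56.5,0.7,0,60],
    [0,0,0,56.5,0.7,0,60],
    [0,0,0,56.5,0.7,0,60],
    [0,0,0,56.5,0.7,0,60],
    [0,0,0,56.5,0.7,0,60],
    [0,0,0,56.5,0.7,0,60],
    [0,0,0,56.5,0.7,0,60],
    [0,0,0,56.5,0.7,0,60],
    [0,0,0,56.5,0.7,0,60],
  ],
)

```text
t: 14.15
eef_pos: [519.1, 289.2, 234.0]
tcp_rot: [-3.139, 0.001, 1.572]
ft_force: [1.4, 0.1, 0.6]
opening: 0.63
grip_force: 0.0
```

>>> jog_arm(
  motion=[
    [0,0,-10.3,0,0,0,60],
    [0,0,-10.3,0,0,0,60],
    [0,0,-10.3,0,0,0,60],
    [0,0,-10.3,0,0,0,60],
    [0,0,-10.3,0,0,0,60],
    [0,0,-10.3,0,0,0,60],
    [0,0,-10.2,0,0,0,60],
    [0,0,0,0,0,0,60],
    [0,0,0,0,0,0,60],
  ],
)

```text
t: 15.28
eef_pos: [519.6, 287.4, 234.8]
tcp_rot: [-3.141, -0.001, 2.825]
ft_force: [1.1, -0.1, 0.7]
opening: 0.634
grip_force: 0.0
```

>>> jog_arm(
  motion=[
    [0,0,0,-1.2,0.2,40,60],
    [0,0,0,0,0,40,60],
    [0,0,0,0,0,25,60],
    [0,0,0,0,0,11.8,60],
    [0,0,0,0,0,0,40],
    [0,0,0,0,0,0,30],
    [0,0,0,0,0,0,25],
    [0,0,0,0,0,0,25],
    [0,0,0,0,0,0,25],
    [0,0,0,0,0,0,25],
  ],
)

```text
t: 16.52
eef_pos: [521.2, 287.5, 119.8]
tcp_rot: [3.141, 0.001, 2.829]
ft_force: [-0.4, 0.9, 7.2]
opening: 0.316
grip_force: 30.0
```

>>> jog_arm(
  motion=[
    [0,0,0,0,0,-2,25],
    [0,0,0,0,0,-5,25],
    [0,0,0,0,0,-15,25],
    [0,0,0,0,0,-30,25],
    [0,0,0,0,0,-40,25],
    [0,0,0,0,0,0,25],
    [0,0,0,0,0,0,25],
  ],
)

```text
t: 17.4
eef_pos: [520.6, 287.2, 210.9]
tcp_rot: [-3.142, -0.0, 2.829]
ft_force: [-0.6, -0.7, -2.3]
opening: 0.316
grip_force: 30.0
```

```bash
python3 - <<'E'
from h import *
s=env.state();print(s["eef_pos"],s["tcp_rot"],s["ft_force"],s["moment"])
e=s["eef_pos"];a=s["tcp_rot"][2]-np.pi;u=np.array([np.cos(a),np.sin(a)]);v=np.array([-u[1],u[0]])
o=[]
for n in("top","side"):
    d=cam(n);W=pts(d);c=d["color"].astype(int);np.savez(n+"3.npz",W=W,c=d["color"])
    q=W-[e[0],e[1],e[2]-59];S=q[...,:2]@u;T=q[...,:2]@v;H=q[...,2]
    m=(abs(T)<30)&(S>-90)&(S<125)&(H<20)&(H>-45)
    for lo in range(-90,120,10):
        k=m&(S>=lo)&(S<lo+10)
        if k.sum()>5: print(n,lo,k.sum(),"T",np.percentile(T[k],[3,97]).round(1),"H",np.percentile(H[k],[3,50,97]).round(1))
    if n=="side":
        vs,us=np.where(m);cy,cx=int(vs.mean()),int(us.mean())
        cv2.imwrite("pics/held.png",cv2.resize(d["color"][max(cy-60,0):cy+60,cx-80:cx+80,::-1],(800,600),interpolation=cv2.INTER_CUBIC))
    print([(r["location"],r["score"]) for r in env.recognise(n,"scanner_window")])
E
```

```text
[520.62287341 287.17878207 210.89594256] [-3.14151427e+00 -1.29232141e-04  2.82897271e+00] [-0.55121298 -0.66841342 -2.28660607] [ 0.02223109  0.00600286 -0.00183326]
top -80 10 T [-7.3  4.3] H [-1.4  4.8  7.2]
top -70 51 T [-14.1   6.7] H [-3.4  7.1 13.1]
top -60 79 T [-15.4   8.3] H [-7.7 11.3 14.2]
top -50 86 T [-15.6  10.3] H [-7.4 10.8 14. ]
top -40 9 T [-15.1 -12.1] H [-10.   -1.3   8.9]
top 30 36 T [-15.5  12.7] H [-7.9 10.3 15.7]
top 40 90 T [-16.6  14.1] H [-7.7 11.6 14.8]
top 50 104 T [-20.7  18.9] H [ 2.9 13.6 18.4]
top 60 67 T [-21.3  17. ] H [-14.5  16.4  19.8]
top 70 73 T [-21.2  17.8] H [-17.7  13.6  18.9]
top 80 99 T [-20.9  17.6] H [-14.2   4.8  13.2]
top 90 50 T [-19.7  16.1] H [-11.8  -5.8  -1.2]
[([112.3, 208.2], 0.19)]
side -80 8 T [-8.4 -2.8] H [-5.3  2.8  8.9]
side -70 22 T [-16.3   1.3] H [-7.6  2.  12.5]
side -60 25 T [-18.3  -9.4] H [-14.6  -2.3  11. ]
side -50 28 T [-18.8  -9.5] H [-11.   -1.9   6.9]
side -40 25 T [-18.1 -10.6] H [-12.2  -2.9   6. ]
side -30 25 T [-18.3  -8.4] H [-12.3  -1.6   8.2]
side -20 19 T [-20.4 -11.9] H [-10.3  -1.6   8.9]
side -10 39 T [-25.  -16.5] H [-17.9  -0.5  14. ]
side 0 38 T [-25.2  16.4] H [-16.7   1.2  15.4]
side 10 66 T [-24.  16.] H [-14.4   6.9  17. ]
side 20 55 T [-18.6   9. ] H [-10.    9.   15.2]
side 30 63 T [-19.   11.1] H [-9.3 10.  15.7]
side 40 61 T [-17.7  13.6] H [-13.    9.6  15.3]
side 50 59 T [-23.5  15.9] H [-10.6  12.7  18.7]
side 60 52 T [-23.2  -2.7] H [-17.9   4.4  19.7]
side 70 78 T [-22.6  13.6] H [-22.7   7.4  19.8]
side 80 89 T [-22.9  16.8] H [-17.7   3.9  13.9]
side 90 40 T [-21.6  16.1] H [-10.6  -4.5   1.3]
[]
```

View pics/held.png

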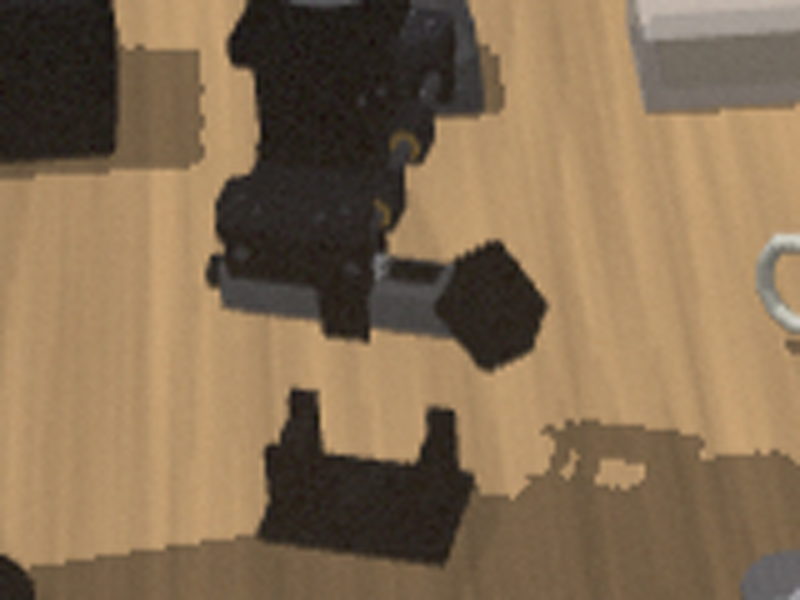

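```bash
python3 - <<'E'
import numpy as np
e=np.array([520.62,287.18,210.9]);a=2.829-np.pi;u=np.array([np.cos(a),np.sin(a)]);v=np.array([-u[1],u[0]])
for n in("top3","side3"):
    f=np.load(n+".npz");W=f["W"];c=f["c"].astype(int).min(-1)
    q=W-[e[0],e[1],151.9];S=q[...,:2]@u;T=q[...,:2]@v;H=q[...,2]
    m=(abs(T)<22)&(H<20)&(H>-45)
    for lo,hi in((-82,-58),(84,104)):
        print(n,[(x,int((m&(S>=x)&(S<x+2)).sum()),int((m&(S>=x)&(S<x+2)&(c>60)).sum())) for x in range(lo,hi,2)])
    k=m&(S>80);print("front max",np.sort(S[k])[-12:].round(1))
    k=m&(S<-55)&(c>60);print("grey min",np.sort(S[k])[:10].round(1)); k=m&(S<-55);print("all min",np.sort(S[k])[:8].round(1))
    k=m&(c>60)&(H>8)&(S<60)&(S>20);print("grey front max",np.sort(S[k])[-8:].round(1))
for n in("top0","side0"):
    f=np.load(n+".npz");W=f["W"];c=f["c"].astype(int).min(-1)
    q=W-[521.2,287.5,60.8];S=q[...,:2]@u;T=q[...,:2]@v;H=q[...,2]
    m=(abs(T)<22)&(H<20)&(H>-6)
    k=m&(S>80)&(S<115);print(n,"front max",np.sort(S[k])[-10:].round(1))
    k=m&(S<-55)&(S>-100)&(c>45);print("grey min",np.sort(S[k])[:10].round(1)); k=m&(S<-55)&(S>-100);print("all min",np.sort(S[k])[:6].round(1))
    k=(abs(T)<40)&(abs(S)<60)&(H<-45)&(H>-56)&(c<50);print("base S",np.percentile(S[k],[1,99]).round(1),"T",np.percentile(T[k],[1,99]).round(1))
E
```

```text
top3 [(-82, 0, 0), (-80, 0, 0), (-78, 0, 0), (-76, 0, 0), (-74, 2, 1), (-72, 8, 0), (-70, 10, 1), (-68, 8, 2), (-66, 7, 6), (-64, 14, 12), (-62, 12, 10), (-60, 15, 11)]
top3 [(84, 21, 0), (86, 21, 0), (88, 17, 0), (90, 16, 0), (92, 18, 0), (94, 12, 0), (96, 4, 0), (98, 0, 0), (100, 0, 0), (102, 0, 0)]
front max [94.5 94.6 95.  95.  95.1 95.2 95.3 96.  96.  96.1 96.1 96.2]
grey min [-72.5 -68.3 -67.  -66.2 -65.6 -65.5 -65.3 -65.2 -64.3 -64.2]
all min [-72.5 -72.2 -71.7 -71.4 -71.2 -71.1 -71.  -70.7]
grey front max [49.1 49.2 49.8 49.8 49.8 54.9 56.8 58.7]
side3 [(-82, 0, 0), (-80, 0, 0), (-78, 0, 0), (-76, 0, 0), (-74, 3, 2), (-72, 5, 1), (-70, 5, 0), (-68, 6, 1), (-66, 2, 2), (-64, 6, 5), (-62, 3, 3), (-60, 9, 9)]
side3 [(84, 19, 1), (86, 13, 1), (88, 14, 0), (90, 15, 1), (92, 14, 1), (94, 9, 0), (96, 1, 0), (98, 0, 0), (100, 0, 0), (102, 0, 0)]
front max [93.8 94.  94.1 94.2 94.5 94.5 95.3 95.4 95.4 95.4 96.  96. ]
grey min [-73.1 -72.3 -71.5 -67.  -64.7 -64.1 -63.8 -63.6 -62.9 -62.7]
all min [-73.3 -73.1 -72.3 -71.5 -70.8 -70.4 -70.4 -70.1]
grey front max [47.8 48.3 48.4 48.5 48.7 48.8 52.6 58.6]
top0 front max [92.3 92.5 93.1 93.1 93.1 93.1 93.1 94.7 95.3 95.4]
grey min [-70.6 -66.6 -66.3 -65.6 -65.1 -65.  -64.8 -64.2 -64.1 -64.1]
all min [-72.1 -71.8 -71.4 -71.  -70.6 -70.4]
base S [-53.9  47.3] T [-34.1   0.9]
side0 front max [94.3 94.4 94.4 94.7 94.8 94.8 95.1 95.6 95.8 96.7]
grey min [-71.3 -65.7 -64.7 -63.9 -63.8 -63.8 -63.1 -63.  -62.9 -62.6]
all min [-71.3 -71.3 -70.7 -70.6 -70.  -70. ]
base S [-52.   48.5] T [-35.8  29.2]
```

>>> jog_arm(
  motion=[
    [0,0,-6,0,0,0,25],
    [0,0,-7,0,0,0,25],
    [0,0,-5.6,0,0,0,25],
    [0,0,0,2,-20,0,25],
    [0,0,0,5,-45,0,25],
    [0,0,0,6,-55,0,25],
    [0,0,0,6,-55,0,25],
    [0,0,0,6,-55,0,25],
    [0,0,0,6,-55,0,25],
    [0,0,0,4,-35,0,25],
  ],
)

```text
t: 18.85
eef_pos: [488.7, -35.9, 210.7]
tcp_rot: [3.142, -0.001, -3.134]
ft_force: [0.6, -0.0, -1.8]
opening: 0.312
grip_force: 30.0
```

>>> jog_arm(
  motion=[
    [0,0,0,2,-20.7,5,25],
    [0,0,0,0,0,10,25],
    [0,0,0,0,0,10,25],
    [0,0,0,0,0,0,25],
    [0,0,0,0,0,0,25],
  ],
)

```text
t: 19.48
eef_pos: [488.1, -53.2, 185.9]
tcp_rot: [3.141, -0.0, -3.129]
ft_force: [-0.1, 0.0, -1.7]
opening: 0.314
grip_force: 30.0
```

```bash
python3 - <<'E'
from h import *
s=env.state();print(s["eef_pos"],s["tcp_rot"],s["ft_force"])
a=s["tcp_rot"][2]-np.pi;e=s["eef_pos"];u=np.array([np.cos(a),np.sin(a),0])
c0=np.array([e[0],e[1],e[2]-60.5]);w=c0+85.2*u-[0,0,18.8];d=np.sin(np.radians(35))*u-[0,0,np.cos(np.radians(35))]
print("window",w,"hit",w+80*d)
o=[]
for n in("top","side"):
    D=cam(n);W=pts(D);X,Y,Z=np.moveaxis(W,-1,0);v=np.array([-u[1],u[0],0])
    q=W-c0;S,T,H=q@u,q@v,q[...,2];m=(abs(T)<30)&(S>75)&(S<115)&(H<18)&(H>-40)
    print(n,"front",np.sort(S[m])[-8:].round(1),"T",np.percentile(T[m],[2,98]),"Hmin",np.sort(H[m])[:4])
    vs,us=np.where(m);y,x=int(vs.mean()),int(us.mean());o.append(cv2.resize(D["color"][y-45:y+45,x-45:x+45,::-1],(400,400),interpolation=cv2.INTER_CUBIC))
cv2.imwrite("pics/scan.png",np.hstack(o))
E
```

```text
[488.10467864 -53.20970285 185.90203141] [ 3.14143871e+00 -1.19023654e-04 -3.12877296e+00] [-0.13689385  0.00330209 -1.70923944]
window [573.29767767 -52.11749518 106.60203141] hit [619.18002206 -51.52926553  41.06986787]
top front [93.4 93.4 93.5 93.5 93.6 93.6 93.7 93.9] T [-19.30499745  18.28311623] Hmin [-6.86395391 -5.51303819 -5.46389567 -4.94428229]
side front [94.3 94.8 94.9 94.9 95.  95.1 96.1 96.1] T [-22.46263021  15.54659974] Hmin [-19.33078842 -17.33089639 -16.6014493  -16.0934018 ]
```

View pics/scan.png

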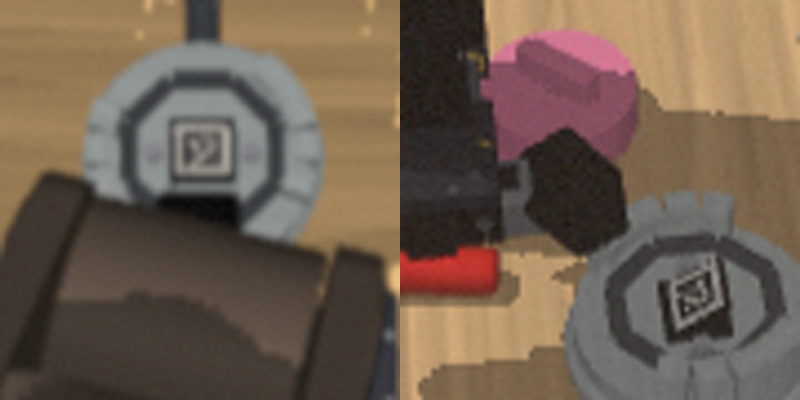

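The head is in front of the label and centred on it. I trim by under 1 mm and hold.

>>> jog_arm(
  motion=[
    [0,0,0,0.6,-0.7,0,25],
    [0,0,0,0,0,0,25],
    [0,0,0,0,0,0,25],
    [0,0,0,0,0,0,25],
    [0,0,0,0,0,0,25],
    [0,0,0,0,0,0,25],
    [0,0,0,0,0,0,25],
    [0,0,0,0,0,0,25],
    [0,0,0,0,0,0,25],
    [0,0,0,0,0,0,25],
  ],
)

```text
t: 20.82
eef_pos: [487.5, -54.5, 185.9]
tcp_rot: [3.142, 0.0, -3.13]
ft_force: [0.1, 0.6, -1.4]
opening: 0.313
grip_force: 30.0
```

>>> jog_arm(
  motion=[
    [0,0,0,0,0,0,25],
    [0,0,0,0,0,0,25],
    [0,0,0,0,0,0,25],
    [0,0,0,0,0,0,25],
    [0,0,0,0,0,0,25],
    [0,0,0,0,0,0,25],
    [0,0,0,0,0,0,25],
    [0,0,0,0,0,0,25],
    [0,0,0,0,0,0,25],
    [0,0,0,0,0,0,25],
  ],
)

```text
t: 22.08
eef_pos: [487.4, -54.5, 185.9]
tcp_rot: [3.142, 0.0, -3.13]
ft_force: [0.1, -0.2, -1.7]
opening: 0.314
grip_force: 30.0
```

>>> jog_arm(
  motion=[
    [0,0,0,0,0,0,25],
    [0,0,0,0,0,0,25],
    [0,0,0,0,0,0,25],
    [0,0,0,0,0,0,25],
    [0,0,0,0,0,0,25],
  ],
)

```text
t: 22.7
eef_pos: [487.4, -54.5, 185.9]
tcp_rot: [3.142, 0.0, -3.13]
ft_force: [0.9, 0.3, -2.0]
opening: 0.314
grip_force: 30.0
```

>>> jog_arm(
  motion=[
    [0,0,0,0,0,-10,25],
    [0,0,0,0,0,-15,25],
    [0,0,0,-2,20,0,25],
    [0,0,0,-5,45,0,25],
    [0,0,0,-6,55,0,25],
    [0,0,0,-6,55,0,25],
    [0,0,0,-6,55,0,25],
    [0,0,0,-6,55,0,25],
    [0,0,0,-4,35,0,25],
    [0,0,0,-2.7,21.6,0,25],
  ],
)

```text
t: 23.95
eef_pos: [520.9, 289.1, 211.4]
tcp_rot: [3.141, 0.0, -3.128]
ft_force: [0.2, -0.3, -2.7]
opening: 0.313
grip_force: 30.0
```

>>> jog_arm(
  motion=[
    [0,0,6,0,0,0,25],
    [0,0,7,0,0,0,25],
    [0,0,5.6,0,0,0,25],
    [0,0,0,0,0,0,25],
    [0,0,0,0,0,0,25],
    [0,0,0,0,0,0,25],
  ],
)

```text
t: 24.7
eef_pos: [521.1, 287.3, 211.0]
tcp_rot: [3.142, 0.0, 2.83]
ft_force: [0.4, 0.2, -1.7]
opening: 0.317
grip_force: 30.0
```

>>> jog_arm(
  motion=[
    [0,0,0,0,0,25,25],
    [0,0,0,0,0,30,25],
    [0,0,0,0,0,20,25],
    [0,0,0,0,0,10,25],
    [0,0,0,0,0,4,25],
    [0,0,0,0,0,0,25],
  ],
)

```text
t: 25.45
eef_pos: [521.2, 287.6, 122.3]
tcp_rot: [3.141, 0.0, 2.829]
ft_force: [0.9, 1.0, -1.1]
opening: 0.313
grip_force: 30.0
```

>>> jog_arm(
  motion=[
    [0,0,0,0,0,1,25],
    [0,0,0,0,0,0.6,25],
    [0,0,0,0,0,0,25],
  ],
)

```text
t: 25.82
eef_pos: [521.1, 287.5, 120.6]
tcp_rot: [3.141, 0.0, 2.829]
ft_force: [0.1, -0.2, -2.6]
opening: 0.311
grip_force: 30.0
```

>>> jog_arm(
  motion=[
    [0,0,0,0,0,0.6,25],
    [0,0,0,0,0,0.6,25],
    [0,0,0,0,0,0,25],
  ],
)

```text
t: 26.2
eef_pos: [521.1, 287.5, 119.8]
tcp_rot: [3.141, 0.0, 2.829]
ft_force: [-2.4, -0.7, 5.8]
opening: 0.312
grip_force: 30.0
```

Contact at the original height of 119.8. I open, rise and back off.

>>> jog_arm(
  motion=[
    [0,0,0,0,0,0,40],
    [0,0,0,0,0,0,50],
    [0,0,0,0,0,0,60],
    [0,0,0,0,0,-20,60],
    [0,0,0,0,0,-40,60],
    [0,0,0,0,0,-50,60],
    [0,0,0,0,0,-50,60],
    [0,0,0,55,20,0,60],
    [0,0,0,55,20,0,60],
    [0,0,0,0,0,0,60],
  ],
)

```text
t: 27.45
eef_pos: [426.1, 361.1, 279.5]
tcp_rot: [3.141, -0.0, 2.833]
ft_force: [1.1, 0.5, 0.3]
opening: 0.63
grip_force: 0.0
```

```bash
python3 - <<'E'
from h import *
s=env.state();print(s["t"],s["eef_pos"],s["ft_force"])
a=2.829-np.pi;u=np.array([np.cos(a),np.sin(a)]);v=np.array([-u[1],u[0]])
for n in("top","side"):
    D=cam(n);W=pts(D);cv2.imwrite(f"pics/{n}9.png",D["color"][...,::-1])
    q=W-[521.2,287.5,59];S=q[...,:2]@u;T=q[...,:2]@v;H=q[...,2];m=(abs(T)<22)&(S>80)&(S<110)&(H>-20)&(H<20)
    print(n,np.sort(S[m])[-6:].round(1)); m=(abs(T)<17)&(abs(S)<60)&(H>5)&(H<25);print(np.percentile(H[m],[10,50,90]).round(1) if m.any() else 0)
E
```

```text
27.45 [426.06505935 361.12284544 279.49245537] [1.05725539 0.50568068 0.34464701]
top [94.9 95.5 95.6 95.6 95.7 95.7]
[10.3 13.5 16.2]
side [95.2 95.5 95.6 95.7 96.2 96.5]
[ 8.8 14.5 18. ]
```

View pics/side9.png

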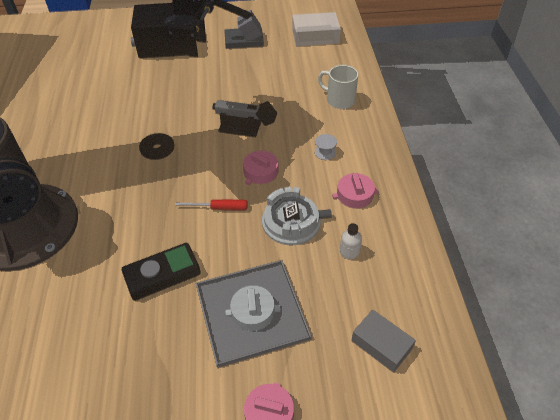

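The cover is upright in the tray (253,307) and the scanner is back in its cradle (245,112). The label is exposed (291,211) and the other things have not moved.

```bash
python3 -c "
from cell import env
print(env.job_done())"
```

```text
the job is handed in; nothing more can be done
None
```

The job is handed in, about 27.5 s on the robot clock: the cover is upright and released in the tray, the window was held square to the label at about 80 mm for about 3 s by my measurements, the scanner is back in its cradle, and the last picture shows nothing else moved.

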